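# Blow stained slides dry with the air valve

## Robot

A 7-joint arm with a two-finger parallel gripper is mounted at the origin on the work surface. World frame = base frame: x ahead of the robot, y to its left, z up, the work surface at z = 0. Lengths are in mm, angles in rad, forces in N, time in s.
With the tool pointing down it reaches from about 400 to 900 mm from the base axis. Payload 5.5 kg.
Tool frame: the origin (TCP) lies between the finger pads; the fingertips stand 25 mm ahead of it and the grasp point (between the pads) lies 6 mm ahead of it; z points along the fingers, y is the line along which they close (so a half turn about z gives the same grasp; the last joint's range is limited). The gripper opens to 85 mm and grips with 20 to 120 N. Pads are 22 mm wide; open, the fingers measure 114 mm over their backs; the gripper's body (76 mm by 85 mm) begins 54 mm behind the grasp point. The pads swing forward as they close: fully open they stand 13 mm farther back than shut.
Start: joints at [1.587, 0.501, -0.427, 1.55, 0.221, 1.138, -0.21], TCP at [158.829, -630.296, 256.31] pointing down, gripper open.
Joint ranges: [-2.88, 2.88], [-0.31, 2.03], [-1.54, 1.56], [0.2, 2.42], [-1.41, 4.55], [0.19, 2.02], [-2.57, 2.57]. Speed limits (rad/s): [2.57, 2.57, 3.14, 3.14, 3.14, 3.14, 3.14].

## Interface

Orientations are given as a unit quaternion [x, y, z, w].
In Python, from bench import r gives the robot as it stands. The module is installed in compiled form; this text tells all that it offers.
- The arm moves only by the tool drive_tool, never from a script. Its argument "motion" is a list that holds one entry, the list of rows, each a list of 5 numbers: the shift along the tool's x, y, z in m, then the turn about the tool's z in rad, then the finger opening in m, from 0 to 0.0854. In form: [[[tx, ty, tz, twist, fingers], ...]]. A call has 1 to 20 rows; each row is the pose to reach, as a shift and turn from the pose commanded when the call began, along the tool's axes at that moment; what a row does not reach only later rows make up. A row lasts 1/8 s, in which the tool goes at most 62.5 mm and 10.7 degrees, less where a joint would pass 70% of its speed; a pose out of reach is approached as far as the arm can. A call with a gripper value outside its range is refused whole. The fingers move at their own pace and stop on an object; "grip_force" is the grip in N (left out, the last holds). Time passes only in rows, so rows that repeat a pose let the fingers close. It gives the time, the measured TCP pose, the force, the opening and the grip force at its end, in the units of the state.
- r.state(): the state, without advancing time (a new reading comes with each control period).
- r.get_image(name): name is "side" or "top"; returns (picture, depth): 400x640x3 uint8, red, green, blue; 400x640 float32, mm along the optical axis (not along the pixel's ray), 0 where there is no reading.
- r.calibration(name): a dict with "fx", "fy", "cx", "cy" (pixels), "pose" (4x4, takes a point from camera to world coordinates). Camera axes: x right, y up, looking along -z (the intrinsics and any distortion apply to the point x, -y, -z); pixel columns grow to the right and rows downward; lengths in mm; the calibration is good to about 2 mm. A picture is of the moment at which its call begins. calibration takes no time and is no camera call.
- r.finish_job(): hands the job in; it is judged then, once.
The state is a dict: "clock": time; "joints": joint angles; "dq": joint speeds; "joint_torque": joint torques, N m; "ee_pos": TCP position; "ee_rot": TCP orientation; "ft_force": force on the tool from outside, world axes, zero at the start; "ft_torque": the same for the moment, N m; "opening": finger opening in mm; "finger_force": force on a finger pad.
Only numpy, scipy, OpenCV 4.12 (cv2) and the standard library are available. Lean on these libraries where they do the work, as an engineer would, in place of code of your own. Each camera call takes 0.05 s, during which the arm holds its last target. There are 200 camera calls.

## Task

Dry the stained slides with a blast of air: on the valve with the ball-topped lever, push the lever all the way over towards the rack of upright glass slides, hold it there for at least two seconds, then let go so that it springs back to the middle. Never push it towards the other side, and leave the valve with the T-handle and the slide rack undisturbed.

Things in the scene. Friction and masses are not known exactly. Their poses are not given: they have to be found in the camera images.
- air_valve: Fixed air valve: steel foot, aluminium block 75 x 70 mm, top 78 mm up, a brass nozzle to each side (own +y, -y). Upright 12 mm steel lever with black 36 mm ball. Origin: under the foot's centre, on the bench. Lever pivot: along own x, 70 mm above origin; ball centre 200 mm above origin in the middle position. Slides 150-180 mm to one side (own +y or -y), a 97 mm tall tube rack on the other.
- air_lever (a joint): Angle of the ball-topped lever, rad: 0 upright in the middle, positive leaning to the valve's own +y, negative to its -y; stops at +0.5 and -0.5. A spring (1.5 N m per rad, about 6 N at the ball at the stop) recentres it in a fraction of a second. At a stop the ball is 62 mm to the side and 16 mm lower than in the middle.
- slide_rack_mid (a point): The rack of slides: a white plastic rack 100 x 84 mm, 78 mm tall, holding nine upright glass slides with purple smears; stands loose on the bench. This point is its middle, 40 mm above the bench.
- vac_lever (a joint): Angle of the other (vacuum) valve's lever, to be left alone: a like block with a round gauge in front, no side nozzles; its lever ends in a 70 mm crossbar (T-handle) 170 mm above the bench. Stands about 320 to 480 mm from the air valve along the bench (y). 0 is the middle; same spring and stops.
Mind the look-alikes: they are no part of the job. Leave any green look-alike of the part that bears slide_rack_mid alone. What is shaped like the air_valve but purple is not meant.

How it is judged (in metres and radians):
On the way, in this order (a step that is already met when the one before it is completed fails the run):
1. the ball-topped lever is held at least 0.35 rad over towards the slide rack for 1.5 s (((y of slide_rack_mid in the frame of air_valve above 0 m and value of joint air_lever above 0.35 rad) or (not (y of slide_rack_mid in the frame of air_valve above 0 m) and value of joint air_lever below -0.35 rad))), for 1.5 s.
2. the lever is back within 0.08 rad of the middle (value of joint air_lever between -0.08 and 0.08 rad), for 0.3 s.
At the end, for the whole second after the job is handed in: After the hold (at least 1.5 s, 0.35 rad or more towards the slide rack) the ball-topped lever is at rest within 0.08 rad of the middle, the T-handle is within 0.15 rad of its middle, and the slide rack is within 20 mm of where it stood (all of step 2 and velocity of joint air_lever between -0.1 and 0.1 rad/s and value of joint vac_lever between -0.15 and 0.15 rad and distance of slide_rack_mid from where it was at the start of the episode below 0.02 m); the robot touches nothing.
It fails at once if the ball-topped lever is pushed more than 0.2 rad away from the slide rack ((y of slide_rack_mid in the frame of air_valve above 0 m and value of joint air_lever below -0.2 rad) or (not (y of slide_rack_mid in the frame of air_valve above 0 m) and value of joint air_lever above 0.2 rad)).
It fails at once if the T-handle is pushed more than 0.15 rad (not (value of joint vac_lever between -0.15 and 0.15 rad)).
It fails at once if the slide rack is moved more than 20 mm (distance of slide_rack_mid from where it was at the start of the episode above 0.02 m).
It also fails if it takes over 38 s, if anything falls off the work surface, if the arm or the gripper's body presses on something with over 40 N, if the wrist force passes 120 N, or if a joint passes its speed limit or range.

## Working session

There is one attempt and no reset: what is moved stays moved. The work goes in short steps, Python scripts to look and compute and a tool call to move; the robot and the scene stay as the last step left them, time stands still between calls to the robot, and variables do not carry over. Pictures are saved under pics/ and viewed, at most 10 in all, crops included, and the job is handed in when it is done.

Besides the shell and the picture viewer there is one more tool, called after ">>>" in YAML: its name, and indented under it one key for each argument. drive_tool: Moves the arm, as the interface text tells. Its arguments: {"type":"object","properties":{"motion":{"type":"array","items":{"type":"array","items":{"type":"array","items":{"type":"number"}}}},"grip_force":{"type":"number"}},"required":["motion"]}

```bash
mkdir -p pics; cat > h.py <<'E'
import numpy as np,cv2
from bench import r
def pts(name):
    im,d=r.get_image(name);c=r.calibration(name)
    v,u=np.mgrid[0:400,0:640]
    P=np.stack([(u-c['cx'])/c['fx']*d,-(v-c['cy'])/c['fy']*d,-d],-1)
    T=np.array(c['pose']);W=P@T[:3,:3].T+T[:3,3]
    W[d==0]=np.nan
    return im,d,W
E
python3 - <<'E'
from h import *
for n in('top','side'):
    im,d,W=pts(n);cv2.imwrite(f'pics/{n}0.png',im[:,:,::-1]);np.savez(f'{n}0.npz',im=im,W=W)
    print(n,{k:np.round(v,3).tolist() for k,v in r.calibration(n).items()})
s=r.state();print(s['clock'],s['ee_pos'],s['ee_rot'],s['opening'])
E
```

```text
top {'fx': 474.113, 'fy': 474.113, 'cx': 311.638, 'cy': 201.204, 'pose': [[-0.002, 0.997, -0.077, 350.012], [-1.0, -0.003, -0.015, -7.316], [-0.015, 0.077, 0.997, 1443.119], [0.0, 0.0, 0.0, 1.0]]}
side {'fx': 410.256, 'fy': 410.256, 'cx': 324.404, 'cy': 206.68, 'pose': [[-0.92, 0.292, -0.261, 180.054], [-0.392, -0.685, 0.615, 682.608], [0.001, 0.668, 0.745, 906.619], [0.0, 0.0, 0.0, 1.0]]}
0.1 [ 158.59048325 -629.73115071  255.3458362 ] [ 9.92393099e-01  1.23106008e-01 -8.23102662e-05 -9.17469390e-04] 85.26878298539586
```

View pics/top0.png

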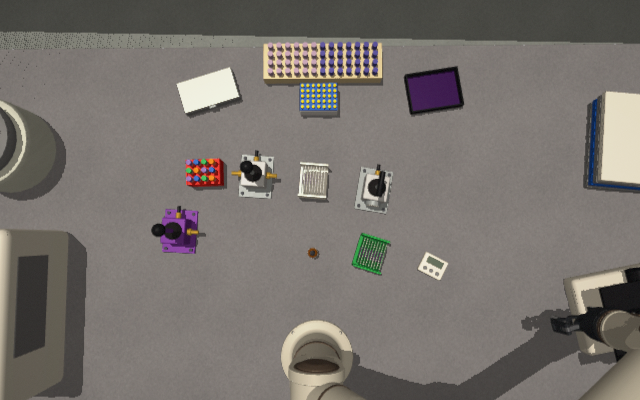

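View pics/side0.png

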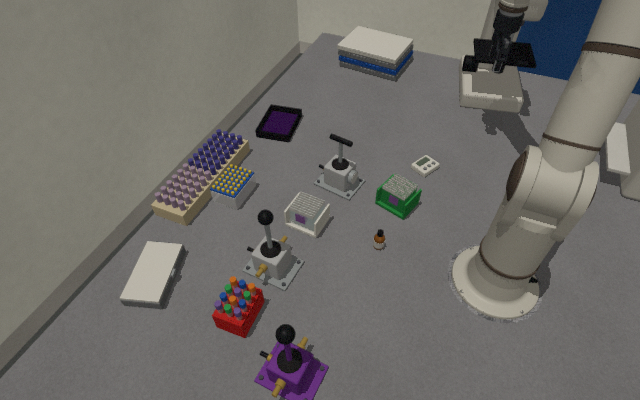

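The top view shows the air valve at (255,177), the white slide rack at (313,181) on its −y side, the red tube rack at (205,172), the T-handle valve at (375,188), and the purple and green look-alikes. The side view shows the ball at (265,217). The push therefore goes towards world −y.

```bash
python3 - <<'E'
from h import *
from scipy.optimize import least_squares
A={n:np.load(n+'0.npz') for n in('top','side')}
Q=[]
for n,(u,v) in (('top',(252,172)),('side',(265,217))):
    im,W=A[n]['im'],A[n]['W']
    m=np.zeros((400,640),bool);m[v-22:v+23,u-22:u+23]=1
    m&=(im.max(2)<70)&(W[...,2]>185)&(W[...,2]<230)
    p=W[m];Q.append(p);vv,uu=np.where(m);print(n,len(p),p.mean(0),p.max(0),p.min(0),'px',uu.mean(),vv.mean())
    f=least_squares(lambda c:np.linalg.norm(p-c,axis=1)-18,p.mean(0)-[0,0,9],loss='soft_l1');print('ball',f.x,f.cost)
im,W=A['top']['im'],A['top']['W']
def box(x0,x1,y0,y1,z0,z1,lab):
    m=(W[...,0]>x0)&(W[...,0]<x1)&(W[...,1]>y0)&(W[...,1]<y1)&(W[...,2]>z0)&(W[...,2]<z1)
    p=W[m][:,:2].astype(np.float32);print(lab,len(p),cv2.minAreaRect(p),p.min(0),p.max(0))
c=W[190,245];print(c)
box(300,560,90,250,68,84,'block');box(300,560,90,250,3,14,'foot')
box(300,560,-80,60,30,90,'slides')
box(300,560,240,380,50,120,'tubes')
box(300,560,-300,-100,150,190,'T')
E
```

```text
top 135 [535.61556602 182.82085909 212.04831249] [552.21204755 200.10589311 221.8487058 ] [520.20884805 167.92523978 198.52641826] px 246.13333333333333 166.84444444444443
ball [537.02867845 184.92466746 199.86811362] 111.33017791587935
side 190 [534.20590476 187.35311205 208.78643127] [552.96253221 198.74982134 218.11232798] [520.17291997 167.11558543 189.39192198] px 265.0263157894737 217.0842105263158
ball [538.77486348 180.18528021 199.6432678 ] 78.61908843069597
[495.37981027 217.4834536    6.28791069]
block 273 ((530.33544921875, 185.19972229003906), (70.14630126953125, 62.06919479370117), 85.69898223876953) [497.55972 148.39592] [558.9723  221.74786]
foot 921 ((430.2632141113281, 171.06800842285156), (258.8526306152344, 158.02627563476562), 0.09128014743328094) [300.89767  91.88701] [559.73206 249.9765 ]
slides 376 ((431.85693359375, 17.85124969482422), (82.69737243652344, 262.318359375), 86.2142333984375) [300.05984 -32.06713] [559.99994  56.25979]
tubes 685 ((458.6350402832031, 311.1349792480469), (137.4989471435547, 201.39598083496094), 89.51496124267578) [358.47714 241.69273] [559.8314 379.9588]
T 155 ((493.7337646484375, -173.41769409179688), (16.083690643310547, 70.24432373046875), 80.37995147705078) [ 458.36182 -186.46494] [ 528.2974  -160.71298]
```

>>> drive_tool:
  motion:
    - [[0,0,-0.05,0,0],[0,0,-0.1,0,0],[0.05,0,-0.1,0,0],[0.1,-0.018,-0.1,0,0],[0.15,-0.027,-0.1,0,0],[0.2,-0.036,-0.1,0,0],[0.25,-0.045,-0.1,0,0],[0.3,-0.054,-0.1,0,0],[0.35,-0.063,-0.1,0,0],[0.4,-0.072,-0.1,0,0],[0.43,-0.077,-0.1,0,0],[0.43,-0.077,-0.1,0,0]]

```text
clock: 1.6
ee_pos: [559.9, -447.1, 355.2]
ee_rot: [0.992, 0.126, 0.0, -0.001]
ft_force: [-0.5, -0.3, 0.7]
opening: 0.3
finger_force: 0.0
```

```bash
python3 - <<'E'
from h import *
s=r.state();print(s['clock'],s['ee_pos'],s['ee_rot'],s['opening'],s['joints'],s['ft_force'])
E
```

```text
1.6 [ 559.86678543 -447.05682285  355.17412591] [ 9.92033198e-01  1.25968378e-01  3.59018116e-04 -1.40469175e-03] 0.28039667606876695 [ 0.95860381  0.58049539 -0.53452149  1.22763254  0.28432635  1.40792662
 -0.86690836] [-0.52391242 -0.3328212   0.70054113]
```

>>> drive_tool:
  motion:
    - [[0.011,-0.049,0,0.05,0],[0.022,-0.097,0,0.1,0],[0.033,-0.146,0,0.15,0],[0.044,-0.194,0,0.2,0],[0.054,-0.243,0,0.25,0],[0.065,-0.291,0,0.25,0],[0.076,-0.34,0,0.25,0],[0.087,-0.388,0,0.25,0],[0.098,-0.437,0,0.25,0],[0.109,-0.485,0,0.25,0],[0.12,-0.534,0,0.25,0],[0.13,-0.582,0,0.25,0],[0.141,-0.631,0,0.25,0],[0.152,-0.679,0,0.25,0],[0.152,-0.679,0,0.25,0],[0.152,-0.679,0,0.25,0]]

```text
clock: 3.6
ee_pos: [538.8, 243.2, 355.9]
ee_rot: [1.0, -0.002, -0.0, 0.001]
ft_force: [0.4, -1.5, 0.2]
opening: 0.1
finger_force: 0.0
```

```bash
python3 - <<'E'
from h import *
s=r.state();print(s['clock'],s['ee_pos'],s['ee_rot'],s['joints'])
im,d,W=pts('side');cv2.imwrite('pics/side1.png',cv2.resize(im[100:350,150:450,::-1],None,fx=2,fy=2))
E
```

```text
3.6 [538.80616606 243.20692236 355.8679335 ] [ 9.99996938e-01 -2.31687149e-03 -1.76334143e-04  8.50896810e-04] [ 0.11920529  0.37613742 -0.77552739  1.57159733  0.27093404  1.30598741
 -2.26849123]
```

View pics/side1.png

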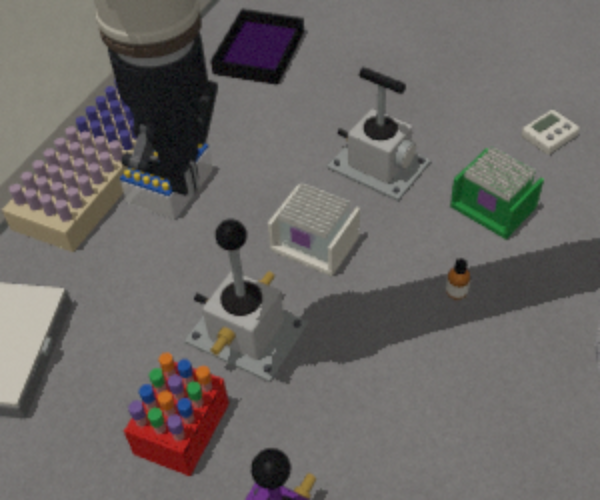

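The gripper is above the tube rack's side of the lever, where I expected it at crop pixel (182,178). The ball at (230,235) is clear of it. Next I descend beside the ball.

>>> drive_tool:
  motion:
    - [[0,0,0.04,0,0],[0,0,0.08,0,0],[0,0,0.12,0,0],[0,0,0.15,0,0],[0,0,0.165,0,0],[0,0,0.165,0,0]]

```text
clock: 4.4
ee_pos: [538.6, 243.4, 190.7]
ee_rot: [1.0, -0.003, -0.001, 0.001]
ft_force: [-0.8, 0.0, 0.7]
opening: -0.1
finger_force: 0.0
```

```bash
python3 - <<'E'
from h import *
s=r.state();print(s['clock'],s['ee_pos'],s['ft_force'])
im,d,W=pts('side');cv2.imwrite('pics/side2.png',cv2.resize(im[100:350,150:450,::-1],None,fx=2,fy=2))
E
```

```text
4.4 [538.59014178 243.37735503 190.70393456] [-0.78817479  0.0250403   0.66364783]
```

View pics/side2.png

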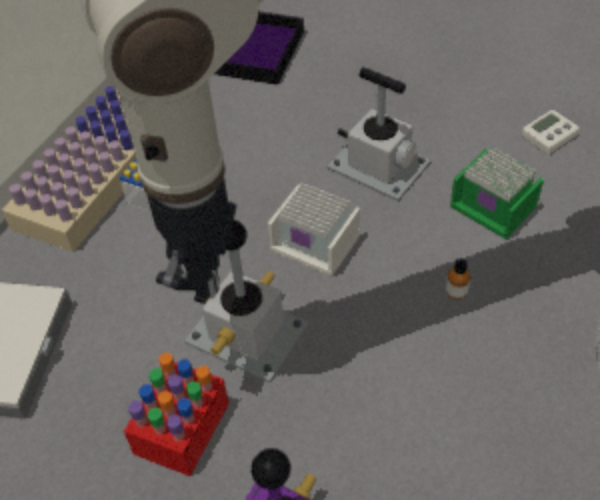

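The fingertip at crop (208,295) and the ball at (232,235) match their projections. I push towards −y.

>>> drive_tool:
  motion:
    - [[0,0.015,0,0,0],[0,0.025,0,0,0],[0,0.032,0,0,0],[0,0.04,0,0,0],[0,0.048,0,0,0],[0,0.056,0,0,0],[0,0.064,0,0,0],[0,0.07,0,0,0],[0,0.075,0,0,0],[0,0.078,0,0,0],[0,0.08,0,0,0],[0,0.08,0,0,0]]

```text
clock: 5.95
ee_pos: [537.6, 165.6, 190.8]
ee_rot: [1.0, -0.001, -0.001, -0.0]
ft_force: [0.9, 5.3, -3.7]
opening: 0.3
finger_force: 2.6
```

```bash
python3 - <<'E'
from h import *
s=r.state();print(s['clock'],s['ee_pos'],s['ft_force'])
im,d,W=pts('side');cv2.imwrite('pics/side3.png',cv2.resize(im[100:350,150:450,::-1],None,fx=2,fy=2))
m=(im.max(2)<50)&(W[...,0]>515)&(W[...,0]<560)&(W[...,1]>85)&(W[...,1]<165)&(W[...,2]>140)&(W[...,2]<225)
p=W[m];print(len(p),p.min(0),p.max(0),np.median(p,0))
E
```

```text
5.95 [537.62618084 165.62508586 190.81920244] [ 0.9390129   5.32265906 -3.6679055 ]
127 [516.12494152 121.80246098 176.42203891] [531.54181582 164.05187974 224.54846828] [525.45733982 140.55392315 200.42366185]
```

View pics/side3.png

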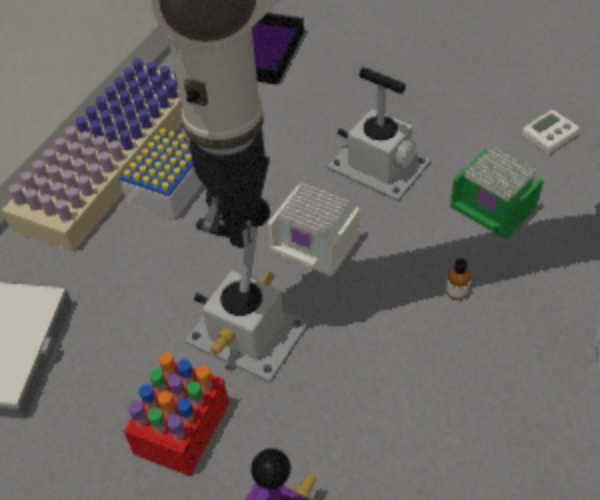

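The ball is now at crop (256,212), which is about 0.4 rad of lean, with 5.3 N on the tool. I push on to the stop and hold.

>>> drive_tool:
  motion:
    - [[0,0.002,0,0,0],[0,0.004,0,0,0],[0,0.006,0,0,0],[0,0.008,0,0,0],[0,0.008,0,0,0]]

```text
clock: 6.62
ee_pos: [537.1, 158.4, 190.6]
ee_rot: [1.0, -0.001, -0.001, -0.001]
ft_force: [-0.4, 6.7, -5.3]
opening: 0.3
finger_force: 3.3
```

>>> drive_tool:
  motion:
    - [[0,0,0,0,0],[0,0,0,0,0],[0,0,0,0,0],[0,0,0,0,0],[0,0,0,0,0],[0,0,0,0,0],[0,0,0,0,0],[0,0,0,0,0],[0,0,0,0,0],[0,0,0,0,0],[0,0,0,0,0],[0,0,0,0,0],[0,0,0,0,0],[0,0,0,0,0],[0,0,0,0,0],[0,0,0,0,0],[0,0,0,0,0],[0,0,0,0,0],[0,0,0,0,0],[0,0,0,0,0]]

```text
clock: 9.12
ee_pos: [537.1, 158.5, 190.6]
ee_rot: [1.0, -0.001, -0.001, -0.001]
ft_force: [-0.3, 7.0, -3.4]
opening: -0.3
finger_force: 3.3
```

```bash
python3 - <<'E'
from h import *
s=r.state();print(s['clock'],s['ee_pos'],s['ft_force'])
im,d,W=pts('side');cv2.imwrite('pics/side4.png',cv2.resize(im[100:350,150:450,::-1],None,fx=2,fy=2))
E
```

```text
9.125 [537.1208677  158.50624162 190.63993799] [-0.34093694  6.99967034 -3.43768204]
```

View pics/side4.png

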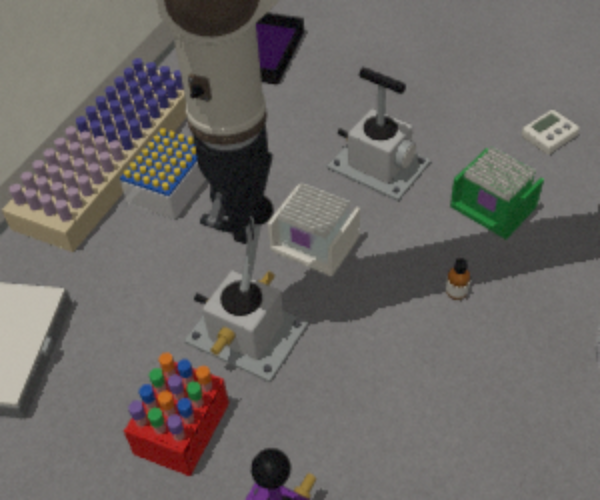

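The ball at (260,210) is close to the stop and was held for 2.5 s. I retreat gently so that the lever follows the finger back, then lift.

>>> drive_tool:
  motion:
    - [[0,-0.01,0,0,0],[0,-0.02,0,0,0],[0,-0.03,0,0,0],[0,-0.04,0,0,0],[0,-0.048,0,0,0],[0,-0.055,0,0,0],[0,-0.06,0,0,0],[0,-0.066,0,0,0],[0,-0.075,0,0,0],[0,-0.085,0,0,0],[0,-0.09,0,0,0],[0,-0.09,0,0,0],[0,-0.09,-0.04,0,0],[0,-0.09,-0.08,0,0],[0,-0.09,-0.12,0,0],[0,-0.09,-0.15,0,0],[0,-0.09,-0.15,0,0],[0,-0.09,-0.15,0,0]]

```text
clock: 11.42
ee_pos: [538.2, 246.2, 340.4]
ee_rot: [1.0, -0.002, -0.001, 0.001]
ft_force: [-0.3, 0.1, 0.2]
opening: -0.2
finger_force: 0.0
```

```bash
python3 - <<'E'
from h import *
s=r.state();print(s['clock'],s['ee_pos'],s['ft_force'])
im,d,W=pts('side');cv2.imwrite('pics/side5.png',cv2.resize(im[100:350,150:450,::-1],None,fx=2,fy=2))
E
```

```text
11.425 [538.20305388 246.20408581 340.36859109] [-0.31649402  0.05108789  0.16630878]
```

View pics/side5.png

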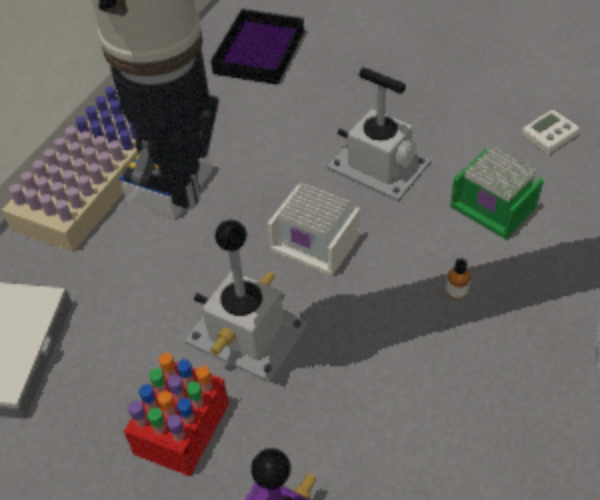

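The lever is back in the middle, with the ball at (230,235) as before the push. The slide rack and T-handle look unmoved, and the gripper is clear.

```bash
python3 -c "
from bench import r
print(r.finish_job())"
```

```text
the job is handed in; nothing more can be done
None
```

The ball-topped lever was pushed to about its stop towards the slide rack, held for over 2.5 s and let spring back to the middle; the slide rack and T-handle look unmoved, and the job was handed in at about 11.5 s without a verdict being shown.

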